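# Weigh up a tea-jar order at the market stall

### The job

Weigh up the order on the stall's shop scale: with the scale still empty, take the stylus from its stand and press down the recessed blue zero key with its tip, then stand every jar with a pink dot on its lid upright on the steel platform, and with them all there press down the recessed orange save key with the stylus's tip. Then put the stylus back home in its stand and, after that, ring the desk bell by pressing its plunger right down, so the customer can come. Do not press the blue key with a jar on the scale, do not drop the jars, and leave the jars without a dot where they are.

Things in the scene. Friction and masses are not known exactly. Their poses are not given: they have to be found in the camera images.
- platform (a point): centre of the upper face of the shop scale's steel platform, a flat plate 220 mm (along its x) by 340 mm (along its y), 60 mm over the counter, clear all round; the scale is fixed. x points away from the scale's keypad strip, y along the scale's width (toward the blue key's side), z up. The keypad strip (90 mm wide, 340 mm long, its top 55 mm over the counter) lies along the platform's -x side, its middle line 170 mm from this point
- zero_well (a point): blue-framed well of the zero key: centre of its mouth, level with the keypad's top, 55 mm over the counter; a square well 20 mm wide. The blue key's top lies 12 mm down in it at rest, so a finger does not fit
- save_well (a point): orange-framed well of the save key: centre of its mouth, made just like the zero key's
- zero_key_top (a point): centre of the top of the blue zero key, 17 mm square, 12 mm below the well's mouth at rest; moves with the key
- save_key_top (a point): centre of the top of the orange save key, 17 mm square, 12 mm below the well's mouth at rest; moves with the key
- zero_key (a joint): travel of the blue zero key, m: 0 at rest, grows as it is pressed straight down, 0.006 at its stop (it counts as pressed beyond 0.0045); spring, 1.2 N at the start to 4.8 N fully down
- save_key (a joint): travel of the orange save key, m: 0 at rest, 0.006 at its stop; spring and pressed point as the zero key's
- stylus: stylus that stands upright in its stand: yellow round handle 24 mm across and 70 mm long, below it a black flange 36 mm across and 6 mm thick, below that a steel pin 8 mm across and 60 mm long, pointing down; 60 g. Origin at the handle's centre, z up along its axis: handle top +35 mm, flange underside -41 mm, pin tip -101 mm
- stylus_tip (a point): end of the stylus's steel pin, 101 mm below the handle's centre
- stand_top (a point): stylus stand, a fixed wooden block 64 mm square and 70 mm high on a 70 mm square foot: centre of the mouth of its hole, on its top face 70 mm over the counter; the hole is 20 mm square and 64 mm deep. The stylus is home when its flange rests on the top face with the pin down the hole, its handle centre then 41 mm above this point
- plunger_top (a point): centre of the top of the desk bell's brass plunger head (18 mm across), 64 mm over the counter at rest; moves with the plunger. The bell is fixed: a steel dome 80 mm across and 44 mm high
- plunger (a joint): travel of the bell's plunger, m: 0 at rest, grows as it is pressed straight down, 0.008 at its stop (it rings beyond 0.0065); spring, 1.5 N at the start to 5.5 N fully down
- jar1: squat glass tea jar with a flat wooden lid that bears a round pink dot (28 mm), part of the order: one upright cylinder, 62 mm across and 60 mm tall, about 0.25 kg, lid the top 19 mm, heavy glass base. Origin at its centre, half-way up (30 mm over what it stands on); z up along its axis. May be absent (None)
- jar2: squat glass tea jar with a flat wooden lid that bears a round pink dot (28 mm), part of the order: one upright cylinder, 62 mm across and 60 mm tall, about 0.25 kg, lid the top 19 mm, heavy glass base. Origin at its centre, half-way up (30 mm over what it stands on); z up along its axis. May be absent (None)
- jar3: squat glass tea jar with a flat wooden lid that bears a round pink dot (28 mm), part of the order: one upright cylinder, 62 mm across and 60 mm tall, about 0.25 kg, lid the top 19 mm, heavy glass base. Origin at its centre, half-way up (30 mm over what it stands on); z up along its axis. May be absent (None)
- jar4: squat glass tea jar with a flat wooden lid that bears a round pink dot (28 mm), part of the order: one upright cylinder, 62 mm across and 60 mm tall, about 0.25 kg, lid the top 19 mm, heavy glass base. Origin at its centre, half-way up (30 mm over what it stands on); z up along its axis. May be absent (None)
- plain1: squat glass tea jar like the others, 62 mm across and 60 mm tall, but with a plain white paper label and no dot on its wooden lid: not part of the order. Origin at its centre, half-way up
- plain2: squat glass tea jar like the others, 62 mm across and 60 mm tall, but with a plain white paper label and no dot on its wooden lid: not part of the order. Origin at its centre, half-way up
Things that resemble listed ones, but are neither listed nor needed, are in the scene too. What is shaped like the jar1 but red is not meant.

How it is judged:
On the way, in this order (a step that is already met when the one before it is completed fails the run):
1. the blue zero key is pressed down with the stylus's tip (value of joint zero_key above 0.0045 m and distance between stylus_tip and zero_key_top below 0.01 m), for 0.1 s.
2. every pink-dot jar stands upright on the scale's platform (x of jar1 in the frame of platform between -0.105 and 0.105 m and y of jar1 in the frame of platform between -0.165 and 0.165 m and z of jar1 in the frame of platform between 0.022 and 0.038 m and angle between each of jar1, jar2, jar3, jar4's own z axis and vertical below 0.12 rad and x of jar2 in the frame of platform between -0.105 and 0.105 m and y of jar2 in the frame of platform between -0.165 and 0.165 m and z of jar2 in the frame of platform between 0.022 and 0.038 m and x of jar3 in the frame of platform between -0.105 and 0.105 m and y of jar3 in the frame of platform between -0.165 and 0.165 m and z of jar3 in the frame of platform between 0.022 and 0.038 m and x of jar4 in the frame of platform between -0.105 and 0.105 m and y of jar4 in the frame of platform between -0.165 and 0.165 m and z of jar4 in the frame of platform between 0.022 and 0.038 m), for 0.2 s.
3. the orange save key is pressed down with the stylus's tip while all those jars stand on the platform (all of step 2 and value of joint save_key above 0.0045 m and distance between stylus_tip and save_key_top below 0.01 m), for 0.1 s.
4. with the stylus home in its stand, the bell's plunger is pressed down to its stop (value of joint plunger above 0.0065 m and horizontal distance between stylus and stand_top below 0.012 m and z of stylus in the frame of stand_top between 0.034 and 0.048 m and angle between stylus's own z axis and vertical below 0.12 rad), for 0.05 s.
At the end, for the whole second after the job is handed in: Every pink-dot jar present stands upright (within 0.12 rad) on the platform, its centre over the plate (5 mm inside its edge); the stylus is home in its stand (within 12 mm of the hole's centre, flange within 7 mm of the top face, upright); both keys and the bell's plunger are let up (under 2 mm) (all of step 2 and horizontal distance between stylus and stand_top below 0.012 m and z of stylus in the frame of stand_top between 0.034 and 0.048 m and angle between stylus's own z axis and vertical below 0.12 rad and value of joint each of zero_key, save_key, plunger below 0.002 m); the robot touches nothing.
It fails at once if the zero key is pressed while a pink-dot jar is on the platform (value of joint zero_key above 0.003 m and ((x of jar1 in the frame of platform between -0.12 and 0.12 m and y of jar1 in the frame of platform between -0.18 and 0.18 m and z of jar1 in the frame of platform below 0.045 m) or (x of jar2 in the frame of platform between -0.12 and 0.12 m and y of jar2 in the frame of platform between -0.18 and 0.18 m and z of jar2 in the frame of platform below 0.045 m) or (x of jar3 in the frame of platform between -0.12 and 0.12 m and y of jar3 in the frame of platform between -0.18 and 0.18 m and z of jar3 in the frame of platform below 0.045 m) or (x of jar4 in the frame of platform between -0.12 and 0.12 m and y of jar4 in the frame of platform between -0.18 and 0.18 m and z of jar4 in the frame of platform below 0.045 m))).
It fails at once if a jar without a dot is moved more than 5 cm from its place or tipped over (distance of any of plain1, plain2 from where it was at the start of the episode above 0.05 m or angle between any of plain1, plain2's own z axis and vertical above 0.6 rad).
It fails at once if a jar is dropped: let fall from more than about 5 cm above the platform ((z of jar1 in the frame of platform above 0.06 m and linear speed of jar1 above 0.7 m/s and contact force between the fingers and jar1 below 0.05 N) or (z of jar2 in the frame of platform above 0.06 m and linear speed of jar2 above 0.7 m/s and contact force between the fingers and jar2 below 0.05 N) or (z of jar3 in the frame of platform above 0.06 m and linear speed of jar3 above 0.7 m/s and contact force between the fingers and jar3 below 0.05 N) or (z of jar4 in the frame of platform above 0.06 m and linear speed of jar4 above 0.7 m/s and contact force between the fingers and jar4 below 0.05 N)).
Of jar1, jar2, jar3, jar4 only 2 to 3 are there at a start; the rules pass over those that are not, and their reading is None.
At some moment in a run one of jar1, jar2, jar3, jar4 may be knocked a few centimetres aside while the robot is not near it.
It also fails if it takes over 210 s, if anything falls off the work surface, if the arm or the gripper's body presses on something with over 40 N, if the wrist force passes 120 N, or if a joint passes its speed limit or range.

### The arm

A 7-joint arm with a two-finger parallel gripper is mounted at the origin on the work surface. World frame = base frame: x ahead of the robot, y to its left, z up, the work surface at z = 0. Lengths are in m, angles in rad, forces in N, time in s.
With the tool pointing down it reaches from about 0.425 to 0.875 m from the base axis. Payload 9.9 kg.
Tool frame: the origin (TCP) lies midway between the tips of the shut fingers; the grasp point (between the pads) lies 19 mm behind it; z points along the fingers, y is the line along which they close (so a half turn about z gives the same grasp; the last joint's range is limited). The gripper opens to 85 mm and grips with 20 to 120 N. Pads are 22 mm wide; open, the fingers measure 114 mm over their backs; the gripper's body (76 mm by 85 mm) begins 54 mm behind the grasp point. The pads swing forward as they close: fully open they stand 13 mm farther back than shut.
Start: joints at [-1.308, 0.576, 0.025, 1.437, -0.015, 1.129, -0.057], TCP at [0.229, 0.635, 0.231] pointing down, gripper open.
Joint ranges: [-2.76, 2.76], [-0.34, 2.15], [-1.52, 1.57], [0.19, 2.46], [-1.09, 4.23], [0.17, 1.99], [-2.82, 2.82]. Speed limits (rad/s): [2.22, 2.22, 3.01, 3.01, 3.14, 3.14, 3.14].

### API

Orientations are given as a unit quaternion [x, y, z, w].
In Python, from workcell import ctrl gives the robot as it stands.
- The arm moves only by the tool play_rows, never from a script. Its arguments are lists of equal length, an entry for each row: "offset": the shift along the tool's x, y, z as a fraction of full scale, a list of three; "turn": the turn, a rotation vector about the tool's x, y, z as a fraction of full scale, a list of three; "claw": the finger opening in mm, from 0 to 85.4. In form: {"offset": [[x, y, z], ...], "turn": [[ax, ay, az], ...], "claw": [claw, ...]}. A call has 1 to 10 rows; each row is the pose to reach, as a shift and turn from the pose commanded when the call began, along the tool's axes at that moment, turning the shorter way round; what a row does not reach only later rows make up. Full scale, the value 1, is 250 mm for a shift and 180 degrees for a turn. A row lasts 1/10 s, in which the tool goes at most 50 mm and 8.59 degrees, less where a joint would pass 70% of its speed; a pose out of reach is approached as far as the arm can. A call with a number of a shift or a turn outside -1 to 1 is refused whole. A call with a gripper value outside its range is refused whole. The fingers move at their own pace and stop on an object; "squeeze" is the grip in N (left out, the last holds). Time passes only in rows, so rows that repeat a pose let the fingers close. It gives the time, the measured TCP pose, the force, the opening and the grip force at its end, in the units of the state.
- ctrl.read_state(): the state, without advancing time (a new reading comes with each control period).
- ctrl.grab_frame(name): name is "scene" or "top" or "wrist"; returns the picture (420x560x3 uint8, blue, green, red); there is no depth.
- ctrl.camera_model(name): a dict with "intrinsics" (3x3 intrinsics, pixels), "R" (3x3) and "t" (3): a world point X has camera coordinates R X + t. Camera axes: x right, y down, z forward; pixel columns grow to the right and rows downward; lengths in m; the calibration is good to about 2 mm. A picture is of the moment at which its call begins: read the wrist's pose just before it. camera_model takes no time and is no camera call; for the wrist camera it gives the pose at the moment of the call.
- ctrl.job_done(): hands the job in; it is judged then, once.
The state is a dict: "clock": time; "joint_pos": joint angles; "joint_vel": joint speeds; "joint_efforts": joint torques, N m; "eef_pos": TCP position; "tool_rot": TCP orientation; "wrist_force": force on the tool from outside, world axes, zero at the start; "moment": the same for the moment, N m; "grip_width": finger opening in m; "grip_force": force on a finger pad.
Only numpy, scipy, OpenCV 4.12 (cv2) and the standard library are available. Lean on these libraries where they do the work, as an engineer would, in place of code of your own. Each camera call takes 0.05 s, during which the arm holds its last target. There are 200 camera calls.

## Working session

There is one attempt and no reset: what is moved stays moved. The work goes in short steps, Python scripts to look and compute and a tool call to move; the robot and the scene stay as the last step left them, time stands still between calls to the robot, and variables do not carry over. Pictures are saved under pics/ and viewed, at most 14 in all, crops included, and the job is handed in when it is done.

Besides the shell and the picture viewer there is one more tool, called after "Call:" as name(argument=value, ...) on one line, values as JSON. play_rows: Moves the arm, as the interface text tells. Shift numbers are shares of 250 mm and turn numbers shares of 180 degrees, none past 1 either way. Its arguments: {"type":"object","properties":{"offset":{"type":"array","items":{"type":"array","items":{"type":"number"}}},"turn":{"type":"array","items":{"type":"array","items":{"type":"number"}}},"claw":{"type":"array","items":{"type":"number"}},"squeeze":{"type":"number"}},"required":["offset","turn","claw"]}

```bash
mkdir -p pics; cat > h.py <<'E'
import numpy as np, cv2
from scipy.spatial.transform import Rotation as Ro
from workcell import ctrl
def px2w(cam,u,v,z,m=None):
    m=m or ctrl.camera_model(cam); K=np.array(m["intrinsics"]);R=np.array(m["R"]);t=np.array(m["t"])
    d=R.T@np.linalg.solve(K,[u,v,1.]); c=-R.T@t
    return c+d*(z-c[2])/d[2]
def w2px(cam,X,m=None):
    m=m or ctrl.camera_model(cam); p=np.array(m["intrinsics"])@(np.array(m["R"])@np.array(X)+np.array(m["t"])); return p[:2]/p[2]
def go(X,yaw=None):
    """offset (fractions of 250mm) in tool axes to reach X"""
    s=ctrl.read_state(); R=Ro.from_quat(s["tool_rot"])
    print("off",np.round(R.inv().apply(np.array(X)-s["eef_pos"])/0.25,4))
E
python3 - <<'E'
from h import *
s=ctrl.read_state(); print(s)
for n in("scene","top"):
    im=ctrl.grab_frame(n); cv2.imwrite(f"pics/{n}0.png",im)
    m=ctrl.camera_model(n);print(n,m)
E
```

```text
{'clock': 0.0, 'joint_pos': array([-1.30776143,  0.57651816,  0.02483565,  1.43792013, -0.01503439,
        1.12903118, -0.05649687]), 'joint_vel': array([-1.24557931e-03, -4.39358650e-04, -1.52341175e-03,  1.95230942e-03,
       -7.77746131e-05,  5.97373096e-04, -2.59114141e-03]), 'joint_efforts': array([-5.21734291e-04, -7.65734124e+01,  2.25067019e+00, -2.85964608e+01,
        1.54962094e-02,  1.29298269e-02,  5.61467800e-05]), 'eef_pos': array([0.22926817, 0.63436951, 0.23044758]), 'tool_rot': array([ 1.72534992e-01,  9.85003025e-01, -8.37892903e-04, -1.20015255e-04]), 'wrist_force': array([ 0.41826292, -0.82671945, -0.44282287]), 'moment': array([-0.01543798,  0.00136722,  0.02024574]), 'grip_force': 0.0, 'grip_width': 0.08572777434460495}
scene {'intrinsics': array([[543.56214437,   0.        , 284.94811992],
       [  0.        , 543.56214437, 214.45395635],
       [  0.        ,   0.        ,   1.        ]]), 'R': array([[-0.21306509,  0.97703704,  0.00137257],
       [ 0.54118276,  0.11918658, -0.83241563],
       [-0.81346449, -0.1766159 , -0.55415011]]), 't': array([ 0.12452994, -0.18468082,  1.70712366])}
top {'intrinsics': array([[387.29612688,   0.        , 277.71989847],
       [  0.        , 387.29612688, 210.4464466 ],
       [  0.        ,   0.        ,   1.        ]]), 'R': array([[-0.01822492, -0.99946288, -0.02723595],
       [-0.99540196,  0.02069941, -0.09352253],
       [ 0.09403607,  0.02540628, -0.99524456]]), 't': array([0.02051208, 0.49436005, 0.95608142])}
```

View pics/top0.png

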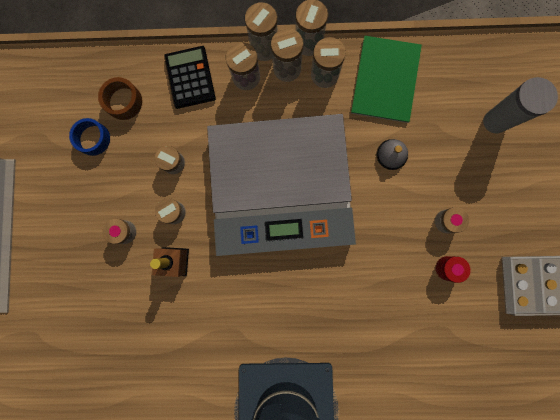

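View pics/scene0.png

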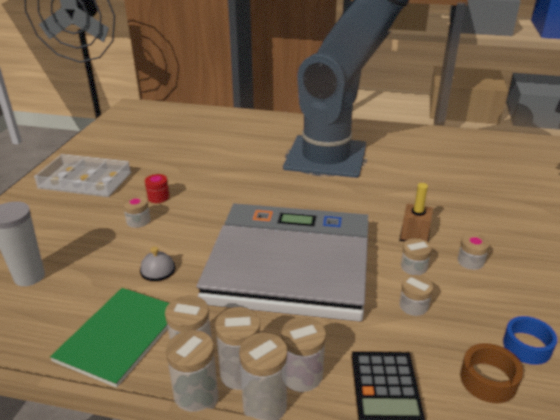

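The top view shows the scale with its blue well at (249,234) and orange well at (319,229). The stand and stylus are at (170,262), the bell at (393,153), dotted jars at (118,231) and (455,219), and plain jars at (168,159) and (169,211). The red decoy is at (455,269). Next I'll enlarge crops.

```bash
python3 - <<'E'
import cv2,numpy as np
im=cv2.imread("pics/top0.png")
c=[im[195:295,95:225],im[195:295,225:355],im[125:225,370:500]]
a=[cv2.resize(x,None,fx=4,fy=4,interpolation=cv2.INTER_CUBIC) for x in c]
cv2.imwrite("pics/c1.png",a[0]);cv2.imwrite("pics/c2.png",np.hstack([a[1][:,:520]]));
s=cv2.imread("pics/scene0.png")
b=cv2.resize(s[165:275,380:510],None,fx=4,fy=4,interpolation=cv2.INTER_CUBIC)
cv2.imwrite("pics/c3.png",np.vstack([np.hstack([a[0],a[1]]) ,np.hstack([a[2],b[:400]])])[::1,::1])
x=cv2.imread("pics/c3.png");print(x.shape);cv2.imwrite("pics/c3.png",cv2.resize(x,(780,600),interpolation=cv2.INTER_AREA))
E
```

```text
(800, 1040, 3)
```

View pics/c3.png

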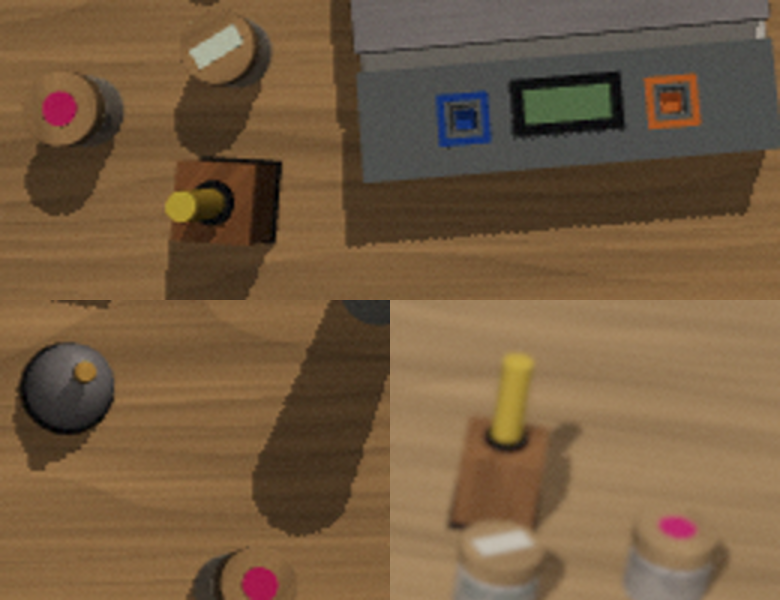

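```bash
python3 - <<'E'
from h import *
for n,u,v,z in [("blue",249.4,234.4,.055),("orange",319,228.7,.055),("hand_top",155.4,264,.146),("flange",166.4,262,.076),("jarA",115,231.3,.06),("bell",398.3,148.7,.064),("jarB",456.7,219.3,.06),("red",456,269,.06),("plain1",168,158.5,.06),("plain2",168.5,210.7,.06),
 ("pl00",208,124,.06),("pl10",344,117,.06),("pl11",350,204,.06),("pl01",214,211,.06)]:
    print(n,np.round(px2w("top",u-.0,v,z),4))
m=ctrl.camera_model("scene")
# scene checks
for n,u,v,z in [("hand_top",380+(518-390)/3,165+(360-300)/3,.146),("jarA",380+(677-390)/3,165+(527-300)/3,.06),("jarB",135,203,.06),("bell",155,251,.064),("blue",333,221.5,.055),("orange",262,216,.055)]: print("S",n,np.round(px2w("scene",u,v,z),4))
s=ctrl.read_state(); R=Ro.from_quat(s["tool_rot"]).as_matrix();print(R.round(3))
print(ctrl.camera_model("wrist"))
for X in [(.4645,.2875,0)]: pass
E
```

```text
blue [0.4345 0.0802 0.055 ]
orange [ 0.4451 -0.0894  0.055 ]
hand_top [0.3703 0.2792 0.146 ]
flange [0.3719 0.277  0.076 ]
jarA [0.4482 0.4096 0.06  ]
bell [ 0.636  -0.2872  0.064 ]
jarB [ 0.461  -0.4191  0.06  ]
red [ 0.343  -0.4103  0.06  ]
plain1 [0.6265 0.2803 0.06  ]
plain2 [0.4962 0.2779 0.06  ]
pl00 [0.7118 0.1802 0.06  ]
pl10 [ 0.7204 -0.1586  0.06  ]
pl11 [ 0.5033 -0.1657  0.06  ]
pl01 [0.4931 0.1658 0.06  ]
S hand_top [0.3762 0.2837 0.146 ]
S jarA [0.4523 0.4138 0.06  ]
S jarB [ 0.4707 -0.4098  0.06  ]
S bell [ 0.6491 -0.2778  0.064 ]
S blue [0.4382 0.0861 0.055 ]
S orange [ 0.4518 -0.0862  0.055 ]
[[-0.94   0.34  -0.   ]
 [ 0.34   0.94  -0.001]
 [-0.    -0.001 -1.   ]]
{'intrinsics': array([[357.62613567,   0.        , 280.8181874 ],
       [  0.        , 357.62613567, 209.81579833],
       [  0.        ,   0.        ,   1.        ]]), 'R': array([[ 0.33923377,  0.94070008, -0.00195154],
       [ 0.8960561 , -0.32250141,  0.30508409],
       [ 0.28636325, -0.10524352, -0.95232342]]), 't': array([-0.67471817, -0.04111633,  0.38134525])}
```

Call:
play_rows(offset=[[-0.614, -0.688, 0], [-0.614, -0.688, 0], [-0.614, -0.688, 0], [-0.614, -0.688, 0], [-0.614, -0.688, 0], [-0.614, -0.688, 0], [-0.614, -0.688, 0], [-0.614, -0.688, 0], [-0.614, -0.688, 0], [-0.614, -0.688, 0]], turn=[[0, 0, 0.3896], [0, 0, 0.3896], [0, 0, 0.3896], [0, 0, 0.3896], [0, 0, 0.3896], [0, 0, 0.3896], [0, 0, 0.3896], [0, 0, 0.3896], [0, 0, 0.3896], [0, 0, 0.3896]], claw=[85, 85, 85, 85, 85, 85, 85, 85, 85, 85], squeeze=40)

```text
clock: 1.1
eef_pos: [0.3151, 0.4209, 0.2311]
tool_rot: [0.706, 0.708, -0.0, 0.0]
wrist_force: [0.1, 0.9, -1.0]
grip_width: 0.0847
grip_force: 0.0
```

```bash
python3 - <<'E'
from h import *
s=ctrl.read_state();print(s["clock"],s["eef_pos"],s["joint_pos"].round(2),Ro.from_quat(s["tool_rot"]).as_matrix().round(3))
m=ctrl.camera_model("wrist");im=ctrl.grab_frame("wrist");cv2.imwrite("pics/w1.png",im)
R=np.array(m["R"]);print(-R.T@m["t"])
for X in [(.372,.279,.146),(.448,.41,.06),(.4975,.279,.06)]: print(w2px("wrist",X,m))
go((.372,.279,.23))
E
```

```text
1.1 [0.3150661  0.42090929 0.23107287] [-1.27  0.37  0.36  1.84 -0.16  0.96 -0.84] [[-0.003  1.    -0.   ]
 [ 1.     0.003 -0.001]
 [-0.001 -0.    -1.   ]]
[0.31542376 0.49943018 0.37489991]
[350.60168904 385.34940295]
[425.28555694 198.19008685]
[457.17254414 321.03739411]
off [-0.5685  0.2251  0.0047]
```

View pics/w1.png

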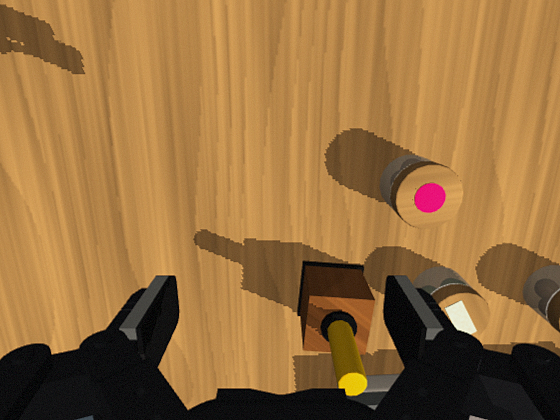

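The wrist view shows the dot of jar A at (430,197) and the top of the stylus handle at (352,383). Both match the prediction within a few mm.

```bash
python3 - <<'E'
from h import *
print(px2w("wrist",430,197,.06),px2w("wrist",352.5,383,.146),px2w("wrist",339,327,.076))
E
```

```text
[0.45222941 0.41127038 0.06      ] [0.37350531 0.28138615 0.146     ] [0.37351105 0.28296718 0.076     ]
```

Call:
play_rows(offset=[[-0.4, 0.225, 0], [-0.563, 0.23, 0], [-0.563, 0.23, 0], [-0.563, 0.23, 0], [-0.563, 0.23, 0]], turn=[[0, 0, 0], [0, 0, 0], [0, 0, 0], [0, 0, 0], [0, 0, 0]], claw=[85, 85, 85, 85, 85])

```text
clock: 1.65
eef_pos: [0.3734, 0.2791, 0.2316]
tool_rot: [0.707, 0.707, 0.0, -0.0]
wrist_force: [-0.1, -0.0, -1.0]
grip_width: 0.0848
grip_force: 0.0
```

```bash
python3 - <<'E'
from h import *
s=ctrl.read_state();print(s["eef_pos"])
m=ctrl.camera_model("wrist");im=ctrl.grab_frame("wrist");cv2.imwrite("pics/w2.png",im)
for X in [(.372,.279,.146),(.4345,.0802,.055)]: print(w2px("wrist",X,m))
E
```

```text
[0.37336076 0.27913327 0.23160332]
[277.81140977 216.91850211]
[336.24717166 362.5154586 ]
```

View pics/w2.png

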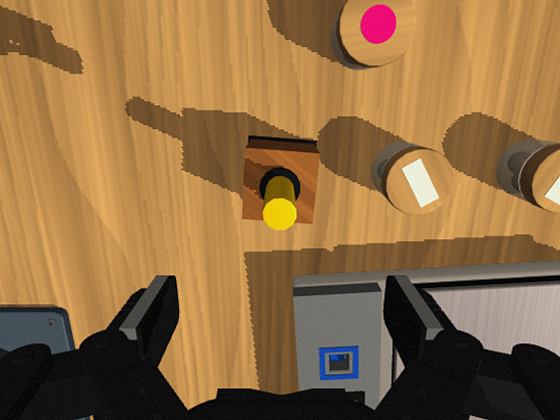

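The wrist view shows the handle top at (280,213), the flange at (280,186) and the blue well at (339,362).

```bash
python3 - <<'E'
from h import *
for u,v,z in [(280,213.5,.146),(280,186,.076),(339,362,.055),(378,25,.06),(420,182,.06)]: print(px2w("wrist",u,v,z))
go((.3735,.281,.098))
E
```

```text
[0.37297787 0.28296224 0.146     ]
[0.37283328 0.28471133 0.076     ]
[0.43730402 0.08266821 0.055     ]
[0.45049383 0.41241513 0.06      ]
[0.49928295 0.28471984 0.06      ]
off [0.0014 0.0026 0.5338]
```

Call:
play_rows(offset=[[0.01, 0, 0.2], [0.01, 0, 0.4], [0.01, 0, 0.534], [0.01, 0, 0.534], [0.01, 0, 0.534], [0.01, 0, 0.534], [0.01, 0, 0.534], [0.01, 0, 0.534], [0.01, 0, 0.534], [0.01, 0, 0.534]], turn=[[0, 0, 0], [0, 0, 0], [0, 0, 0], [0, 0, 0], [0, 0, 0], [0, 0, 0], [0, 0, 0], [0, 0, 0], [0, 0, 0], [0, 0, 0]], claw=[85, 85, 85, 60, 10, 10, 10, 10, 10, 10], squeeze=50)

```text
clock: 2.7
eef_pos: [0.3734, 0.2835, 0.0992]
tool_rot: [0.707, 0.707, 0.001, -0.0]
wrist_force: [-1.5, 0.5, 9.4]
grip_width: 0.0231
grip_force: 49.4
```

Call:
play_rows(offset=[[0, 0, -0.1], [0, 0, -0.25], [0, 0, -0.4], [0, 0, -0.48], [0, 0, -0.48]], turn=[[0, 0, 0], [0, 0, 0], [0, 0, 0], [0, 0, 0], [0, 0, 0]], claw=[10, 10, 10, 10, 10])

```text
clock: 3.2
eef_pos: [0.3741, 0.2836, 0.221]
tool_rot: [0.707, 0.707, 0.003, -0.0]
wrist_force: [0.8, 0.9, -1.0]
grip_width: 0.0227
grip_force: 49.0
```

```bash
python3 - <<'E'
from h import *
s=ctrl.read_state();print(s["eef_pos"],s["grip_width"],s["wrist_force"])
go((.4373,.0827,.19))
E
```

```text
[0.37409643 0.2835789  0.22103362] 0.022728162181034243 [ 0.76667779  0.8576102  -1.04920216]
off [-0.8041  0.2522  0.1214]
```

Call:
play_rows(offset=[[-0.2, 0.1, 0], [-0.4, 0.2, 0], [-0.6, 0.25, 0], [-0.8, 0.252, 0.05], [-0.804, 0.252, 0.12], [-0.804, 0.252, 0.12], [-0.804, 0.252, 0.12]], turn=[[0, 0, 0], [0, 0, 0], [0, 0, 0], [0, 0, 0], [0, 0, 0], [0, 0, 0], [0, 0, 0]], claw=[10, 10, 10, 10, 10, 10, 10])

```text
clock: 3.9
eef_pos: [0.4354, 0.082, 0.1875]
tool_rot: [0.707, 0.707, -0.0, -0.0]
wrist_force: [0.8, 0.7, -0.4]
grip_width: 0.0227
grip_force: 49.1
```

```bash
python3 - <<'E'
from h import *
s=ctrl.read_state();print(s["eef_pos"],Ro.from_quat(s["tool_rot"]).as_matrix().round(4))
e=s["eef_pos"];m=ctrl.camera_model("wrist");im=ctrl.grab_frame("wrist")
print(w2px("wrist",e-[0,0,.089],m),w2px("wrist",e-[0,0,.03],m))
mt=ctrl.camera_model("top");t=ctrl.grab_frame("top");p=w2px("top",e-[0,0,.089],mt);ps=w2px("scene",e-[0,0,.089]);sc=ctrl.grab_frame("scene");print(p,ps,w2px("scene",(.4373,.0827,.055)))
f=lambda i,c,w:cv2.resize(i[int(c[1])-w:int(c[1])+w,int(c[0])-w:int(c[0])+w],(390,390),interpolation=cv2.INTER_CUBIC)
cv2.imwrite("pics/k1.png",np.hstack([f(im,(280,300),75),f(sc,ps,35)]))
print(int(ps[0])-35,int(ps[1])-35)
E
```

```text
[0.43543834 0.08196753 0.18750039] [[ 5.0e-04  1.0e+00 -1.3e-03]
 [ 1.0e+00 -5.0e-04 -1.0e-04]
 [-1.0e-04 -1.3e-03 -1.0e+00]]
[280.02934294 215.07268173] [279.66147625 250.6304447 ]
[246.76040793 233.40217782] [332.35609501 205.45579095] [331.64880512 221.13338128]
297 170
```

View pics/k1.png

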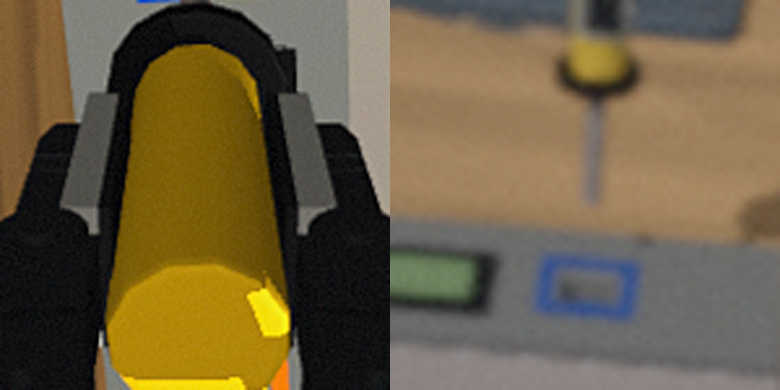

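Call:
play_rows(offset=[[0, 0.005, 0.08], [0, 0.005, 0.14], [0, 0.005, 0.16], [0, 0.005, 0.18], [0, 0.005, 0.2], [0, 0.005, 0.2]], turn=[[0, 0, 0], [0, 0, 0], [0, 0, 0], [0, 0, 0], [0, 0, 0], [0, 0, 0]], claw=[10, 10, 10, 10, 10, 10])

```text
clock: 4.65
eef_pos: [0.4371, 0.0819, 0.1377]
tool_rot: [0.707, 0.707, -0.0, -0.0]
wrist_force: [-0.2, -0.3, -0.4]
grip_width: 0.023
grip_force: 49.1
```

Call:
play_rows(offset=[[0, 0, 0.025], [0, 0, 0.04], [0, 0, 0.048], [0, 0, 0.052], [0, 0, 0.052], [0, 0, 0.052]], turn=[[0, 0, 0], [0, 0, 0], [0, 0, 0], [0, 0, 0], [0, 0, 0], [0, 0, 0]], claw=[10, 10, 10, 10, 10, 10])

```text
clock: 5.25
eef_pos: [0.4379, 0.0818, 0.1257]
tool_rot: [0.707, 0.707, 0.001, 0.0]
wrist_force: [-1.3, 0.6, 16.6]
grip_width: 0.0227
grip_force: 51.2
```

Call:
play_rows(offset=[[0, 0, -0.1], [0, 0, -0.25], [0, 0, -0.4], [0.2, -0.06, -0.4], [0.4, -0.13, -0.4], [0.6, -0.19, -0.4], [0.8, -0.257, -0.4], [0.807, -0.257, -0.4], [0.807, -0.257, -0.4]], turn=[[0, 0, 0], [0, 0, 0], [0, 0, 0], [0, 0, 0], [0, 0, 0], [0, 0, 0], [0, 0, 0], [0, 0, 0], [0, 0, 0]], claw=[10, 10, 10, 10, 10, 10, 10, 10, 10])

```text
clock: 6.15
eef_pos: [0.3717, 0.2853, 0.2243]
tool_rot: [0.705, 0.709, -0.0, -0.0]
wrist_force: [1.0, -0.8, -1.6]
grip_width: 0.0226
grip_force: 49.4
```

```bash
python3 - <<'E'
from h import *
s=ctrl.read_state();e=s["eef_pos"];print(e)
go((.3737,.2836,.15));go((.3737,.2836,.1))
t=ctrl.grab_frame("scene")
ps=w2px("scene",e-[0,0,.089]);print(ps, w2px("scene",(.3735,.283,.07)))
cv2.imwrite("pics/k2.png",cv2.resize(t[150:290,370:510],(560,560),interpolation=cv2.INTER_CUBIC))
E
```

```text
[0.37167463 0.28531423 0.2243353 ]
off [-0.0068  0.0083  0.2973]
off [-0.0067  0.0085  0.4973]
[422.72472475 188.03342156] [417.90989151 211.52288398]
```

View pics/k2.png

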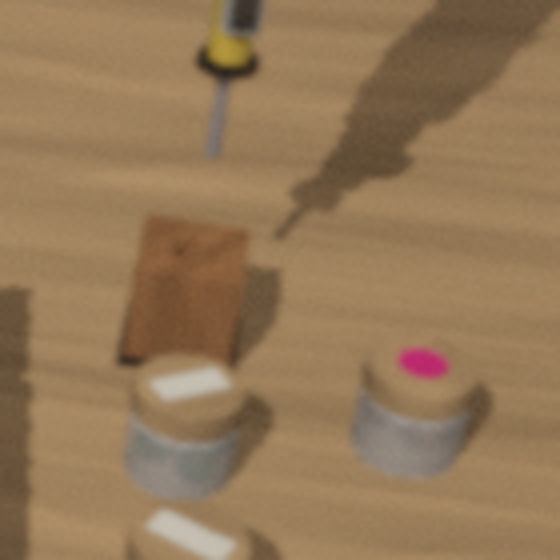

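Call:
play_rows(offset=[[-0.007, 0.008, 0.1], [-0.007, 0.008, 0.2], [-0.007, 0.008, 0.2], [-0.007, 0.008, 0.26], [-0.007, 0.008, 0.3], [-0.007, 0.008, 0.34], [-0.007, 0.008, 0.34]], turn=[[0, 0, 0], [0, 0, 0], [0, 0, 0], [0, 0, 0], [0, 0, 0], [0, 0, 0], [0, 0, 0]], claw=[10, 10, 10, 10, 10, 10, 10])

```text
clock: 6.9
eef_pos: [0.3746, 0.2809, 0.1392]
tool_rot: [0.707, 0.707, -0.001, 0.0]
wrist_force: [-0.3, 0.5, -0.1]
grip_width: 0.0228
grip_force: 49.4
```

Call:
play_rows(offset=[[0.006, -0.002, 0.06], [0.006, -0.002, 0.12], [0.006, -0.002, 0.152], [0.006, -0.002, 0.152], [0.006, -0.002, 0.152], [0.006, -0.002, 0.152]], turn=[[0, 0, 0], [0, 0, 0], [0, 0, 0], [0, 0, 0], [0, 0, 0], [0, 0, 0]], claw=[10, 10, 10, 10, 10, 10])

```text
clock: 7.5
eef_pos: [0.3747, 0.2833, 0.1024]
tool_rot: [0.707, 0.707, 0.001, 0.0]
wrist_force: [0.0, 0.4, -1.1]
grip_width: 0.0229
grip_force: 49.4
```

Call:
play_rows(offset=[[0, 0, 0.01], [0, 0, 0.01], [0, 0, 0.01], [0, 0, 0.01], [0, 0, -0.1], [0, 0, -0.3], [0, 0, -0.5], [0, 0, -0.52]], turn=[[0, 0, 0], [0, 0, 0], [0, 0, 0], [0, 0, 0], [0, 0, 0], [0, 0, 0], [0, 0, 0], [0, 0, 0]], claw=[10, 70, 85, 85, 85, 85, 85, 85])

```text
clock: 8.3
eef_pos: [0.3766, 0.2843, 0.237]
tool_rot: [0.707, 0.707, 0.004, -0.0]
wrist_force: [0.7, 0.3, -0.6]
grip_width: 0.0847
grip_force: 0.0
```

```bash
python3 - <<'E'
from h import *
s=ctrl.read_state();print(s["eef_pos"]);go((.451,.4118,.23));go((.451,.4118,.022))
m=ctrl.camera_model("wrist");im=ctrl.grab_frame("wrist");hsv=cv2.cvtColor(im,cv2.COLOR_BGR2HSV)
def cent(lo,hi,z,name,amin=60):
    n,_,st,c=cv2.connectedComponentsWithStats(cv2.inRange(hsv,lo,hi))
    for i in range(1,n):
        if st[i,4]>amin: print(name,c[i],st[i,4],px2w("wrist",*c[i],z,m))
cent((155,150,120),(172,255,255),.06,"dot");cent((24,180,150),(32,255,255),.146,"yel")
top=ctrl.grab_frame("top");mm=cv2.inRange(cv2.cvtColor(top,cv2.COLOR_BGR2HSV),(155,120,90),(175,255,255))
n,_,st,c=cv2.connectedComponentsWithStats(mm)
for i in range(1,n):
  if st[i,4]>15: print(c[i],st[i,4],px2w("top",*c[i],.06))
E
```

```text
[0.37662019 0.28434035 0.23699047]
off [0.5098 0.297  0.0328]
off [0.5048 0.292  0.8648]
dot [370.13927856  33.90781563] 998 [0.45135855 0.41155134 0.06      ]
yel [277.26143791 219.76078431] 765 [0.37539077 0.28081783 0.146     ]
[456.24299065 219.55140187] 107 [ 0.46037287 -0.41797492  0.06      ]
[457.39130435 269.39130435] 115 [ 0.34204319 -0.41346163  0.06      ]
```

Call:
play_rows(offset=[[0.2, 0.12, 0], [0.4, 0.24, 0], [0.51, 0.297, 0.03], [0.51, 0.297, 0.2], [0.51, 0.297, 0.35], [0.51, 0.297, 0.35]], turn=[[0, 0, 0], [0, 0, 0], [0, 0, 0], [0, 0, 0], [0, 0, 0], [0, 0, 0]], claw=[85, 85, 85, 85, 85, 85])

```text
clock: 9.0
eef_pos: [0.4452, 0.4081, 0.1377]
tool_rot: [0.707, 0.707, -0.006, 0.0]
wrist_force: [-0.7, -0.1, 0.1]
grip_width: 0.0851
grip_force: 0.0
```

```bash
python3 - <<'E'
from h import *
s=ctrl.read_state();print(s["eef_pos"]);
m=ctrl.camera_model("wrist");im=ctrl.grab_frame("wrist");hsv=cv2.cvtColor(im,cv2.COLOR_BGR2HSV)
n,_,st,c=cv2.connectedComponentsWithStats(cv2.inRange(hsv,(155,150,120),(172,255,255)))
for i in range(1,n):
    if st[i,4]>60: X=px2w("wrist",*c[i],.06,m);print(c[i],st[i,4],X);go((X[0],X[1],.018))
E
```

```text
[0.44524114 0.40810576 0.13768795]
[289.7285503  216.28254438] 1352 [0.45107423 0.41046009 0.06      ]
off [0.0089 0.0197 0.4917]
```

```bash
python3 - <<'E'
from h import *
s=ctrl.read_state();print(s["eef_pos"],s["tool_rot"]);go((.451,.4105,.018))
E
```

```text
[0.44678398 0.4089267  0.14096629] [ 7.07218172e-01  7.06985172e-01 -3.79493461e-03  1.46243234e-04]
off [0.009  0.0194 0.4917]
```

Call:
play_rows(offset=[[0.002, 0.005, 0], [0.002, 0.005, 0.1], [0.002, 0.005, 0.2], [0.002, 0.005, 0.3], [0.002, 0.005, 0.3], [0.002, 0.005, 0.3]], turn=[[0, 0, 0], [0, 0, 0], [0, 0, 0], [0, 0, 0], [0, 0, 0], [0, 0, 0]], claw=[85, 85, 85, 85, 85, 85])

```text
clock: 9.65
eef_pos: [0.4507, 0.4116, 0.0711]
tool_rot: [0.707, 0.707, 0.001, 0.0]
wrist_force: [0.8, -0.2, 0.3]
grip_width: 0.085
grip_force: 0.0
```

Call:
play_rows(offset=[[0, 0, 0.08], [0, 0, 0.16], [0, 0, 0.21], [0, 0, 0.21], [0, 0, 0.21], [0, 0, 0.21], [0, 0, 0.21], [0, 0, 0.21]], turn=[[0, 0, 0], [0, 0, 0], [0, 0, 0], [0, 0, 0], [0, 0, 0], [0, 0, 0], [0, 0, 0], [0, 0, 0]], claw=[85, 85, 85, 75, 40, 40, 40, 40], squeeze=40)

```text
clock: 10.45
eef_pos: [0.4504, 0.4116, 0.0182]
tool_rot: [0.707, 0.707, 0.001, -0.0]
wrist_force: [-0.7, -1.0, 7.8]
grip_width: 0.061
grip_force: 44.5
```

Call:
play_rows(offset=[[0, 0, -0.1], [0, 0, -0.25], [0, 0, -0.4], [0, 0, -0.53], [-0.12, 0.06, -0.53], [-0.24, 0.12, -0.53], [-0.38, 0.18, -0.53], [-0.52, 0.25, -0.53], [-0.66, 0.31, -0.53], [-0.8, 0.38, -0.53]], turn=[[0, 0, 0], [0, 0, 0], [0, 0, 0], [0, 0, 0], [0, 0, 0], [0, 0, 0], [0, 0, 0], [0, 0, 0], [0, 0, 0], [0, 0, 0]], claw=[40, 40, 40, 40, 40, 40, 40, 40, 40, 40])

```text
clock: 11.45
eef_pos: [0.545, 0.2097, 0.1497]
tool_rot: [0.707, 0.707, 0.0, -0.0]
wrist_force: [0.6, 0.5, -2.5]
grip_width: 0.061
grip_force: 45.1
```

Call:
play_rows(offset=[[-0.14, 0.07, 0], [-0.28, 0.14, 0], [-0.4, 0.2, 0], [-0.46, 0.23, 0], [-0.46, 0.23, 0], [-0.46, 0.23, 0.1], [-0.46, 0.23, 0.16], [-0.46, 0.23, 0.16]], turn=[[0, 0, 0], [0, 0, 0], [0, 0, 0], [0, 0, 0], [0, 0, 0], [0, 0, 0], [0, 0, 0], [0, 0, 0]], claw=[40, 40, 40, 40, 40, 40, 40, 40])

```text
clock: 12.25
eef_pos: [0.6003, 0.098, 0.1074]
tool_rot: [0.706, 0.708, -0.001, -0.002]
wrist_force: [-0.4, 0.2, -1.8]
grip_width: 0.0613
grip_force: 45.1
```

```bash
python3 - <<'E'
from h import *
ctrl.grab_frame("top");s=ctrl.read_state();print(s["eef_pos"],s["tool_rot"],s["grip_width"],s["wrist_force"]);go((.603,.096,.080))
E
```

```text
[0.60120357 0.09773309 0.10868841] [ 7.06468895e-01  7.07743107e-01 -6.91447187e-04 -9.57297816e-04] 0.06117391260056603 [ 0.89904288 -0.20988511 -1.85337777]
off [-0.007   0.0074  0.1147]
```

Call:
play_rows(offset=[[0, 0, 0.05], [0, 0, 0.09], [0, 0, 0.11], [0, 0, 0.12], [0, 0, 0.12], [0, 0, 0.12]], turn=[[0, 0, 0], [0, 0, 0], [0, 0, 0], [0, 0, 0], [0, 0, 0], [0, 0, 0]], claw=[40, 40, 40, 40, 40, 40])

```text
clock: 12.9
eef_pos: [0.6025, 0.0961, 0.0795]
tool_rot: [0.707, 0.707, 0.0, 0.0]
wrist_force: [0.4, 0.7, -2.6]
grip_width: 0.0611
grip_force: 45.1
```

Call:
play_rows(offset=[[0, 0, 0.006], [0, 0, 0.008], [0, 0, 0.008], [0, 0, 0.008], [0, 0, 0.008], [0, 0, -0.1], [0, 0, -0.25], [0, 0, -0.4], [0, 0, -0.4]], turn=[[0, 0, 0], [0, 0, 0], [0, 0, 0], [0, 0, 0], [0, 0, 0], [0, 0, 0], [0, 0, 0], [0, 0, 0], [0, 0, 0]], claw=[40, 40, 75, 85, 85, 85, 85, 85, 85])

```text
clock: 13.8
eef_pos: [0.6051, 0.0961, 0.1844]
tool_rot: [0.707, 0.707, 0.003, 0.002]
wrist_force: [0.4, -0.4, -0.2]
grip_width: 0.0846
grip_force: 0.0
```

Call:
play_rows(offset=[[-0.2, 0, 0], [-0.4, 0, 0], [-0.6, 0, 0], [-0.8, 0, 0], [-1, -0.1, 0], [-1, -0.2, 0], [-1, -0.2, 0]], turn=[[0, 0, 0], [0, 0, 0], [0, 0, 0], [0, 0, 0], [0, 0, 0], [0, 0, 0], [0, 0, 0]], claw=[85, 85, 85, 85, 85, 85, 85])

```text
clock: 14.5
eef_pos: [0.5484, -0.157, 0.179]
tool_rot: [0.709, 0.705, -0.001, -0.001]
wrist_force: [-0.2, 0.3, -0.8]
grip_width: 0.0846
grip_force: 0.0
```

```bash
python3 - <<'E'
from h import *
t=ctrl.grab_frame("top");s=ctrl.read_state();print(s["clock"],s["eef_pos"],s["tool_rot"]);
cv2.imwrite("pics/top1.png",t);go((.46,-.418,.14))
E
```

```text
14.55 [ 0.55070925 -0.15504098  0.17913233] [ 7.08184238e-01  7.06027500e-01 -2.27140257e-04 -4.51254705e-04]
off [-1.053  -0.3595  0.1565]
```

View pics/top1.png

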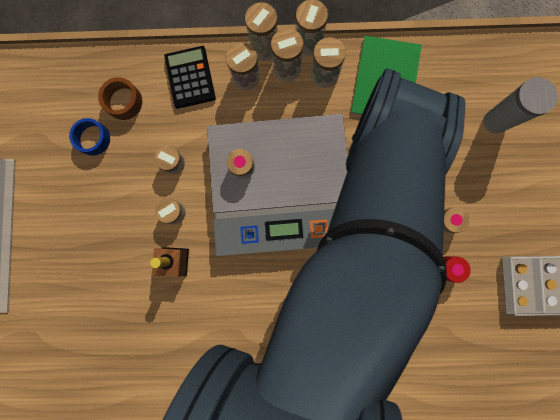

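The top view shows jar A standing on the platform at (240,161), the stylus home at (165,263), and jar B still at (456,219).

Call:
play_rows(offset=[[-0.2, -0.07, 0], [-0.4, -0.14, 0], [-0.6, -0.21, 0], [-0.8, -0.28, 0], [-0.95, -0.35, 0], [-1, -0.36, 0.05], [-1, -0.36, 0.1], [-1, -0.36, 0.1], [-1, -0.36, 0.1]], turn=[[0, 0, 0], [0, 0, 0], [0, 0, 0], [0, 0, 0], [0, 0, 0], [0, 0, 0], [0, 0, 0], [0, 0, 0], [0, 0, 0]], claw=[85, 85, 85, 85, 85, 85, 85, 85, 85])

```text
clock: 15.45
eef_pos: [0.4638, -0.4017, 0.1538]
tool_rot: [0.706, 0.708, 0.0, -0.001]
wrist_force: [0.8, 0.6, 0.5]
grip_width: 0.0848
grip_force: 0.0
```

```bash
cat > dot.py <<'E'
from h import *
ctrl.grab_frame("scene");s=ctrl.read_state();print(s["eef_pos"],s["tool_rot"]);
m=ctrl.camera_model("wrist");im=ctrl.grab_frame("wrist");hsv=cv2.cvtColor(im,cv2.COLOR_BGR2HSV)
cv2.imwrite("pics/w_last.png",im)
n,_,st,c=cv2.connectedComponentsWithStats(cv2.inRange(hsv,(155,150,120),(172,255,255)))
for i in range(1,n):
    if st[i,4]>60: X=px2w("wrist",*c[i],.06,m);print(c[i],st[i,4],X);go((X[0],X[1],.018))
E
python3 dot.py
```

```text
[ 0.4638998  -0.40202986  0.15432421] [ 7.06029387e-01  7.08182387e-01  4.29330874e-04 -1.62504227e-04]
[109.49746622 227.65033784] 1184 [ 0.34290294 -0.41355198  0.06      ]
off [-0.0437 -0.484   0.546 ]
[277.42589286 234.07767857] 1120 [ 0.46221809 -0.41802613  0.06      ]
off [-0.0629 -0.0068  0.5463]
```

Call:
play_rows(offset=[[-0.063, -0.006, 0], [-0.063, -0.006, 0.1], [-0.063, -0.006, 0.25], [-0.063, -0.006, 0.4], [-0.063, -0.006, 0.5], [-0.063, -0.006, 0.545], [-0.063, -0.006, 0.545], [-0.063, -0.006, 0.545]], turn=[[0, 0, 0], [0, 0, 0], [0, 0, 0], [0, 0, 0], [0, 0, 0], [0, 0, 0], [0, 0, 0], [0, 0, 0]], claw=[85, 85, 85, 85, 85, 85, 85, 85])

```text
clock: 16.35
eef_pos: [0.4614, -0.4206, 0.0192]
tool_rot: [0.707, 0.707, -0.0, 0.001]
wrist_force: [0.2, -1.2, 0.7]
grip_width: 0.0849
grip_force: 0.0
```

Call:
play_rows(offset=[[0, 0, 0], [0, 0, 0], [0, 0, 0], [0, 0, 0], [0, 0, 0]], turn=[[0, 0, 0], [0, 0, 0], [0, 0, 0], [0, 0, 0], [0, 0, 0]], claw=[75, 40, 40, 40, 40])

```text
clock: 16.85
eef_pos: [0.4616, -0.4202, 0.0197]
tool_rot: [0.707, 0.707, 0.0, 0.001]
wrist_force: [0.2, 0.3, 6.8]
grip_width: 0.0613
grip_force: 42.3
```

Call:
play_rows(offset=[[0, 0, -0.1], [0, 0, -0.25], [0, 0, -0.4], [0, 0, -0.53], [0.12, 0.05, -0.53], [0.26, 0.1, -0.53], [0.4, 0.16, -0.53], [0.55, 0.22, -0.53], [0.7, 0.28, -0.53], [0.85, 0.35, -0.53]], turn=[[0, 0, 0], [0, 0, 0], [0, 0, 0], [0, 0, 0], [0, 0, 0], [0, 0, 0], [0, 0, 0], [0, 0, 0], [0, 0, 0], [0, 0, 0]], claw=[40, 40, 40, 40, 40, 40, 40, 40, 40, 40])

```text
clock: 17.85
eef_pos: [0.5484, -0.2056, 0.1511]
tool_rot: [0.707, 0.707, 0.0, 0.0]
wrist_force: [0.8, -0.4, -3.2]
grip_width: 0.0611
grip_force: 45.2
```

Call:
play_rows(offset=[[0.14, 0.07, 0], [0.28, 0.14, 0], [0.42, 0.21, 0], [0.495, 0.264, 0], [0.495, 0.264, 0], [0.495, 0.264, 0.1], [0.495, 0.264, 0.17], [0.495, 0.264, 0.17], [0.495, 0.264, 0.17]], turn=[[0, 0, 0], [0, 0, 0], [0, 0, 0], [0, 0, 0], [0, 0, 0], [0, 0, 0], [0, 0, 0], [0, 0, 0], [0, 0, 0]], claw=[40, 40, 40, 40, 40, 40, 40, 40, 40])

```text
clock: 18.75
eef_pos: [0.6141, -0.084, 0.1086]
tool_rot: [0.707, 0.707, -0.0, 0.0]
wrist_force: [0.6, -1.3, -2.7]
grip_width: 0.061
grip_force: 45.2
```

```bash
python3 - <<'E'
from h import *
ctrl.grab_frame("top");s=ctrl.read_state();print(s["eef_pos"],s["tool_rot"],s["grip_width"],s["wrist_force"]);go((.615,-.084,.081))
E
```

```text
[ 0.61459256 -0.08404357  0.10909883] [7.07338364e-01 7.06874918e-01 2.16520803e-04 4.92248017e-04] 0.06127808316697159 [ 0.27535239 -1.07419086 -1.77863489]
off [0.0002 0.0015 0.1124]
```

Call:
play_rows(offset=[[0, 0, 0.05], [0, 0, 0.09], [0, 0, 0.11], [0, 0, 0.118], [0, 0, 0.118], [0, 0, 0.12], [0, 0, 0.12]], turn=[[0, 0, 0], [0, 0, 0], [0, 0, 0], [0, 0, 0], [0, 0, 0], [0, 0, 0], [0, 0, 0]], claw=[40, 40, 40, 40, 40, 40, 40])

```text
clock: 19.5
eef_pos: [0.6136, -0.0831, 0.0794]
tool_rot: [0.707, 0.707, 0.0, -0.001]
wrist_force: [-8.2, 3.1, 19.3]
grip_width: 0.0614
grip_force: 47.8
```

Call:
play_rows(offset=[[0, 0, 0], [0, 0, 0], [0, 0, 0], [0, 0, -0.1], [0, 0, -0.25], [0, 0, -0.4], [0, 0, -0.55], [0, -0.1, -0.6], [0, -0.2, -0.6], [0, -0.2, -0.6]], turn=[[0, 0, 0], [0, 0, 0], [0, 0, 0], [0, 0, 0], [0, 0, 0], [0, 0, 0], [0, 0, 0], [0, 0, 0], [0, 0, 0], [0, 0, 0]], claw=[75, 85, 85, 85, 85, 85, 85, 85, 85, 85])

```text
clock: 20.5
eef_pos: [0.5618, -0.0839, 0.2287]
tool_rot: [0.708, 0.707, -0.0, -0.0]
wrist_force: [0.5, -0.1, 1.0]
grip_width: 0.0846
grip_force: 0.0
```

```bash
python3 - <<'E'
from h import *
ctrl.grab_frame("top");s=ctrl.read_state();print(s["eef_pos"],s["tool_rot"],s["grip_width"],s["wrist_force"]);go((.3737,.2825,.23))
E
```

```text
[ 0.56347257 -0.08348475  0.22849311] [ 7.07289380e-01  7.06924100e-01  2.19805644e-04 -2.41766010e-05] 0.08481803839070291 [ 1.12134792  0.6563182  -0.01612292]
off [ 1.4635 -0.7598 -0.0057]
```

Call:
play_rows(offset=[[0.15, -0.08, 0], [0.3, -0.16, 0], [0.46, -0.24, 0], [0.62, -0.32, 0], [0.78, -0.4, 0], [0.9, -0.47, 0], [1, -0.52, 0]], turn=[[0, 0, 0], [0, 0, 0], [0, 0, 0], [0, 0, 0], [0, 0, 0], [0, 0, 0], [0, 0, 0]], claw=[85, 85, 85, 85, 85, 85, 85])

```text
clock: 21.25
eef_pos: [0.4336, 0.1691, 0.2278]
tool_rot: [0.706, 0.708, -0.0, -0.0]
wrist_force: [-0.3, -0.5, -0.7]
grip_width: 0.0853
grip_force: 0.0
```

Call:
play_rows(offset=[[0.15, -0.08, 0], [0.3, -0.16, 0], [0.4, -0.21, 0], [0.463, -0.24, 0], [0.463, -0.24, 0], [0.463, -0.24, 0]], turn=[[0, 0, 0], [0, 0, 0], [0, 0, 0], [0, 0, 0], [0, 0, 0], [0, 0, 0]], claw=[85, 85, 85, 85, 85, 85])

```text
clock: 21.85
eef_pos: [0.3748, 0.2825, 0.2278]
tool_rot: [0.707, 0.707, -0.0, 0.0]
wrist_force: [-0.0, 0.1, -0.2]
grip_width: 0.0847
grip_force: 0.0
```

```bash
python3 - <<'E'
from h import *
t=ctrl.grab_frame("top");sc=ctrl.grab_frame("scene");s=ctrl.read_state();print(s["clock"],s["eef_pos"],s["tool_rot"]);go((.3737,.283,.098))
cv2.imwrite("pics/sc2.png",np.hstack([t[100:400,140:540],sc[110:410,100:500]]))
m=ctrl.camera_model("wrist");im=ctrl.grab_frame("wrist");hsv=cv2.cvtColor(im,cv2.COLOR_BGR2HSV)
n,_,st,c=cv2.connectedComponentsWithStats(cv2.inRange(hsv,(24,180,150),(32,255,255)))
for i in range(1,n):
    if st[i,4]>60: print(c[i],st[i,4],px2w("wrist",*c[i],.146,m))
E
```

```text
21.95 [0.37507428 0.2815575  0.22793604] [ 7.07631632e-01  7.06581479e-01 -1.38200870e-04  2.62502667e-04]
off [ 0.0061 -0.0056  0.5197]
[280.27020507 219.4185766 ] 829 [0.37538424 0.28084364 0.146     ]
```

View pics/sc2.png

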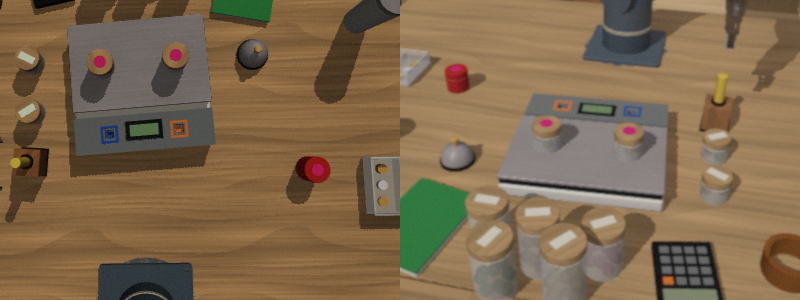

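Both dotted jars stand upright on the plate, the stylus is in its stand, and no other dotted jar is visible. I'll take the stylus again.

Call:
play_rows(offset=[[0.003, 0, 0.2], [0.003, 0, 0.4], [0.003, 0, 0.515], [0.003, 0, 0.515], [0.003, 0, 0.515], [0.003, 0, 0.515], [0.003, 0, 0.515], [0.003, 0, 0.515], [0.003, 0, 0.515]], turn=[[0, 0, 0], [0, 0, 0], [0, 0, 0], [0, 0, 0], [0, 0, 0], [0, 0, 0], [0, 0, 0], [0, 0, 0], [0, 0, 0]], claw=[85, 85, 85, 60, 10, 10, 10, 10, 10], squeeze=50)

```text
clock: 22.9
eef_pos: [0.3751, 0.2837, 0.1008]
tool_rot: [0.707, 0.707, 0.001, -0.0]
wrist_force: [-1.1, -1.4, 9.6]
grip_width: 0.023
grip_force: 48.3
```

Call:
play_rows(offset=[[0, 0, -0.1], [0, 0, -0.25], [0, 0, -0.4], [0, 0, -0.48], [0, 0, -0.48]], turn=[[0, 0, 0], [0, 0, 0], [0, 0, 0], [0, 0, 0], [0, 0, 0]], claw=[10, 10, 10, 10, 10])

```text
clock: 23.4
eef_pos: [0.3756, 0.2842, 0.2228]
tool_rot: [0.707, 0.707, 0.003, -0.0]
wrist_force: [-0.1, 1.3, -1.0]
grip_width: 0.0228
grip_force: 49.1
```

```bash
python3 - <<'E'
from h import *
ctrl.grab_frame("top");s=ctrl.read_state();print(s["eef_pos"]);go((.4475,-.0875,.19))
E
```

```text
[0.37483204 0.28372552 0.22103909]
off [-1.4854  0.2898  0.1203]
```

Call:
play_rows(offset=[[-0.18, 0.1, 0], [-0.36, 0.2, 0], [-0.54, 0.27, 0], [-0.72, 0.28, 0], [-0.9, 0.28, 0], [-1, 0.28, 0], [-1, 0.28, 0]], turn=[[0, 0, 0], [0, 0, 0], [0, 0, 0], [0, 0, 0], [0, 0, 0], [0, 0, 0], [0, 0, 0]], claw=[10, 10, 10, 10, 10, 10, 10])

```text
clock: 24.15
eef_pos: [0.4435, 0.0291, 0.2188]
tool_rot: [0.709, 0.705, -0.001, 0.0]
wrist_force: [0.0, -0.5, -0.9]
grip_width: 0.0231
grip_force: 49.1
```

Call:
play_rows(offset=[[-0.15, 0.003, 0], [-0.3, 0.006, 0], [-0.42, 0.008, 0], [-0.485, 0.01, 0.05], [-0.485, 0.01, 0.12], [-0.485, 0.01, 0.12], [-0.485, 0.01, 0.12]], turn=[[0, 0, 0], [0, 0, 0], [0, 0, 0], [0, 0, 0], [0, 0, 0], [0, 0, 0], [0, 0, 0]], claw=[10, 10, 10, 10, 10, 10, 10])

```text
clock: 24.85
eef_pos: [0.4466, -0.0873, 0.189]
tool_rot: [0.707, 0.707, -0.0, -0.001]
wrist_force: [-0.1, -0.4, 1.0]
grip_width: 0.0227
grip_force: 49.1
```

```bash
python3 - <<'E'
from h import *
sc=ctrl.grab_frame("scene");s=ctrl.read_state();e=s["eef_pos"];print(e,s["tool_rot"]);go((.4477,-.0877,.14))
ps=w2px("scene",e-[0,0,.0908]);w=35;x,y=int(ps[0])-w,int(ps[1])-w;print(x,y,ps,w2px("scene",(.4477,-.0877,.055)))
cv2.imwrite("pics/k3.png",cv2.resize(sc[y:y+2*w,x:x+2*w],(420,420),interpolation=cv2.INTER_CUBIC))
E
```

```text
[ 0.44697385 -0.08731063  0.18941913] [ 7.06658581e-01  7.07554659e-01 -1.11611205e-04 -2.04474668e-04]
off [-0.0016  0.003   0.1977]
226 164 [261.66239321 199.7491796 ] [261.83353916 215.01521529]
```

View pics/k3.png

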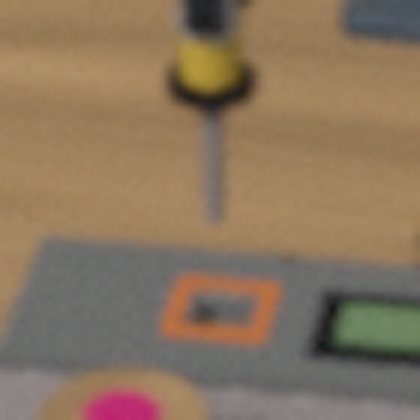

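Call:
play_rows(offset=[[0.004, 0.002, 0.08], [0.004, 0.002, 0.14], [0.004, 0.002, 0.16], [0.004, 0.002, 0.18], [0.004, 0.002, 0.197], [0.004, 0.002, 0.197]], turn=[[0, 0, 0], [0, 0, 0], [0, 0, 0], [0, 0, 0], [0, 0, 0], [0, 0, 0]], claw=[10, 10, 10, 10, 10, 10])

```text
clock: 25.5
eef_pos: [0.4474, -0.087, 0.1401]
tool_rot: [0.707, 0.707, 0.0, 0.0]
wrist_force: [-0.2, -1.0, -0.8]
grip_width: 0.0231
grip_force: 49.1
```

Call:
play_rows(offset=[[0, 0, 0.025], [0, 0, 0.04], [0, 0, 0.048], [0, 0, 0.053], [0, 0, 0.053], [0, 0, 0.053]], turn=[[0, 0, 0], [0, 0, 0], [0, 0, 0], [0, 0, 0], [0, 0, 0], [0, 0, 0]], claw=[10, 10, 10, 10, 10, 10])

```text
clock: 26.1
eef_pos: [0.448, -0.0873, 0.1275]
tool_rot: [0.707, 0.707, 0.001, 0.001]
wrist_force: [-0.7, -0.1, 10.9]
grip_width: 0.023
grip_force: 50.7
```

```bash
python3 - <<'E'
from h import *
for cam in("top","scene"):
  t=ctrl.grab_frame(cam);mm=cv2.inRange(cv2.cvtColor(t,cv2.COLOR_BGR2HSV),(155,120,90),(175,255,255))
  n,_,st,c=cv2.connectedComponentsWithStats(mm)
  for i in range(1,n):
    if st[i,4]>15: print(cam,c[i],st[i,4],px2w(cam,*c[i],.12))
cv2.imwrite("pics/sc3.png",t);print(ctrl.read_state()["wrist_force"])
E
```

```text
top [315.42982456 154.57017544] 114 [ 0.61300884 -0.08084686  0.12      ]
top [239.1875     161.09821429] 112 [0.60200691 0.09543612 0.12      ]
top [457.41025641 269.36752137] 117 [ 0.34596402 -0.38796479  0.12      ]
scene [155.46875 178.40625] 64 [ 0.44012037 -0.35984536  0.12      ]
scene [245.88       232.53333333] 75 [ 0.61413688 -0.07866022  0.12      ]
scene [328.87179487 240.1025641 ] 78 [0.603108   0.09758439 0.12      ]
[-0.09532196  0.01784822 10.32285659]
```

Both jars are on the plate and the save key is at its stop. I'll return the stylus now.

Call:
play_rows(offset=[[0, 0, -0.1], [0, 0, -0.25], [0, 0, -0.4], [0.18, 0, -0.4], [0.36, 0, -0.4], [0.54, 0, -0.4], [0.72, -0.01, -0.4], [0.9, -0.06, -0.4], [1, -0.1, -0.4], [1, -0.1, -0.4]], turn=[[0, 0, 0], [0, 0, 0], [0, 0, 0], [0, 0, 0], [0, 0, 0], [0, 0, 0], [0, 0, 0], [0, 0, 0], [0, 0, 0], [0, 0, 0]], claw=[10, 10, 10, 10, 10, 10, 10, 10, 10, 10])

```text
clock: 27.2
eef_pos: [0.4205, 0.1667, 0.2263]
tool_rot: [0.705, 0.709, -0.0, -0.001]
wrist_force: [-0.0, 1.0, -0.6]
grip_width: 0.0225
grip_force: 49.3
```

Call:
play_rows(offset=[[0.16, -0.07, 0], [0.32, -0.14, 0], [0.44, -0.18, 0], [0.483, -0.194, 0], [0.483, -0.194, 0], [0.483, -0.194, 0]], turn=[[0, 0, 0], [0, 0, 0], [0, 0, 0], [0, 0, 0], [0, 0, 0], [0, 0, 0]], claw=[10, 10, 10, 10, 10, 10])

```text
clock: 27.8
eef_pos: [0.3744, 0.2819, 0.2267]
tool_rot: [0.708, 0.707, -0.0, 0.0]
wrist_force: [1.0, -0.6, -0.6]
grip_width: 0.0228
grip_force: 49.3
```

```bash
python3 - <<'E'
from h import *
ctrl.grab_frame("top");ctrl.grab_frame("top");s=ctrl.read_state();print(s["eef_pos"],s["tool_rot"]);go((.3742,.2836,.14));go((.3742,.2836,.102))
E
```

```text
[0.37458918 0.28173627 0.22680116] [ 7.08078804e-01  7.06133334e-01 -2.27504073e-04  2.65587562e-04]
off [ 0.0077 -0.0016  0.3472]
off [ 0.0078 -0.0016  0.4992]
```

Call:
play_rows(offset=[[0.006, -0.001, 0.1], [0.006, -0.001, 0.2], [0.006, -0.001, 0.22], [0.006, -0.001, 0.26], [0.006, -0.001, 0.3], [0.006, -0.001, 0.345], [0.006, -0.001, 0.345]], turn=[[0, 0, 0], [0, 0, 0], [0, 0, 0], [0, 0, 0], [0, 0, 0], [0, 0, 0], [0, 0, 0]], claw=[10, 10, 10, 10, 10, 10, 10])

```text
clock: 28.6
eef_pos: [0.3731, 0.2847, 0.1395]
tool_rot: [0.707, 0.707, -0.001, -0.0]
wrist_force: [0.3, -0.0, 0.1]
grip_width: 0.0231
grip_force: 49.2
```

```bash
python3 - <<'E'
from h import *
s=ctrl.read_state();print(s["eef_pos"],s["wrist_force"]);go((.3742,.2836,.102))
E
```

```text
[0.373127   0.28470057 0.13948694] [ 0.2605663  -0.00332927  0.13865771]
off [-0.0042  0.0045  0.1499]
```

Pin is in the hole; lower, release and rise, then head for the bell.

Call:
play_rows(offset=[[-0.003, 0.003, 0.06], [-0.003, 0.003, 0.12], [-0.003, 0.003, 0.152], [-0.003, 0.003, 0.152], [-0.003, 0.003, 0.154], [-0.003, 0.003, 0.154]], turn=[[0, 0, 0], [0, 0, 0], [0, 0, 0], [0, 0, 0], [0, 0, 0], [0, 0, 0]], claw=[10, 10, 10, 10, 10, 10])

```text
clock: 29.2
eef_pos: [0.3746, 0.2847, 0.1026]
tool_rot: [0.707, 0.707, 0.0, 0.0]
wrist_force: [0.2, -1.0, -0.5]
grip_width: 0.0231
grip_force: 49.2
```

Call:
play_rows(offset=[[0, 0, 0], [0, 0, 0], [0, 0, 0], [0, 0, -0.1], [0, 0, -0.3], [0, 0, -0.5], [0, 0, -0.52], [0, 0, -0.52]], turn=[[0, 0, 0], [0, 0, 0], [0, 0, 0], [0, 0, 0], [0, 0, 0], [0, 0, 0], [0, 0, 0], [0, 0, 0]], claw=[70, 85, 85, 85, 85, 85, 85, 85])

```text
clock: 30.0
eef_pos: [0.3748, 0.285, 0.2335]
tool_rot: [0.707, 0.707, 0.002, -0.0]
wrist_force: [0.5, 0.3, -1.0]
grip_width: 0.0848
grip_force: 0.0
```

```bash
python3 - <<'E'
from h import *
s=ctrl.read_state();print(s["eef_pos"]);go((.6386,-.2855,.23))
m=ctrl.camera_model("wrist");im=ctrl.grab_frame("wrist");hsv=cv2.cvtColor(im,cv2.COLOR_BGR2HSV)
n,_,st,c=cv2.connectedComponentsWithStats(cv2.inRange(hsv,(24,180,150),(32,255,255)))
for i in range(1,n):
    if st[i,4]>60: print(c[i],st[i,4],px2w("wrist",*c[i],.146,m))
E
```

```text
[0.37480523 0.28498978 0.23345382]
off [-2.2824  1.0542  0.0099]
[280.59056122 220.72193878] 784 [0.37551205 0.28167233 0.146     ]
```

Call:
play_rows(offset=[[-0.17, 0.09, 0], [-0.34, 0.18, 0], [-0.51, 0.27, 0], [-0.68, 0.36, 0], [-0.85, 0.45, 0], [-1, 0.53, 0]], turn=[[0, 0, 0], [0, 0, 0], [0, 0, 0], [0, 0, 0], [0, 0, 0], [0, 0, 0]], claw=[60, 0, 0, 0, 0, 0])

```text
clock: 30.65
eef_pos: [0.5066, 0.0319, 0.2302]
tool_rot: [0.707, 0.707, -0.001, -0.001]
wrist_force: [0.9, 1.4, -0.1]
grip_width: 0.0001
grip_force: 0.0
```

Call:
play_rows(offset=[[-0.17, 0.08, 0], [-0.34, 0.15, 0], [-0.51, 0.22, 0], [-0.68, 0.3, 0], [-0.85, 0.36, 0], [-1, 0.44, 0], [-1, 0.44, 0]], turn=[[0, 0, 0], [0, 0, 0], [0, 0, 0], [0, 0, 0], [0, 0, 0], [0, 0, 0], [0, 0, 0]], claw=[0, 0, 0, 0, 0, 0, 0])

```text
clock: 31.35
eef_pos: [0.6163, -0.2222, 0.229]
tool_rot: [0.709, 0.705, -0.002, -0.0]
wrist_force: [0.4, -0.9, -0.2]
grip_width: 0.0
grip_force: 0.0
```

```bash
python3 - <<'E'
from h import *
s=ctrl.read_state();print(s["eef_pos"],s["grip_width"]);go((.6386,-.2855,.12))
m=ctrl.camera_model("wrist");im=ctrl.grab_frame("wrist");cv2.imwrite("pics/w5.png",im)
print(w2px("wrist",(.6386,-.2855,.064),m))
E
```

```text
[ 0.61630289 -0.22217338  0.22904131] 3.440651703043864e-05
off [-0.2513  0.0924  0.4366]
[304.75105937 252.27955243]
```

View pics/w5.png

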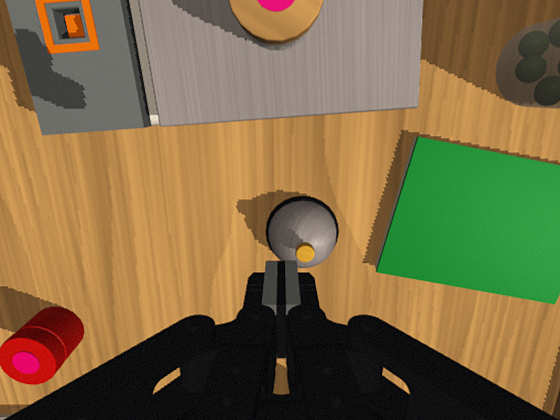

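The plunger is at (306,253), as predicted.

Call:
play_rows(offset=[[-0.13, 0.05, 0.1], [-0.25, 0.08, 0.25], [-0.25, 0.085, 0.4], [-0.25, 0.085, 0.48], [-0.25, 0.085, 0.48], [-0.25, 0.085, 0.48]], turn=[[0, 0, 0], [0, 0, 0], [0, 0, 0], [0, 0, 0], [0, 0, 0], [0, 0, 0]], claw=[0, 0, 0, 0, 0, 0])

```text
clock: 32.0
eef_pos: [0.6378, -0.277, 0.1115]
tool_rot: [0.707, 0.707, -0.0, -0.001]
wrist_force: [0.7, -0.2, 0.1]
grip_width: 0.0003
grip_force: 0.0
```

```bash
python3 - <<'E'
from h import *
ctrl.grab_frame("top");s=ctrl.read_state();print(s["eef_pos"],s["tool_rot"]);go((.6388,-.2855,.068));go((.6388,-.2855,.055))
E
```

```text
[ 0.63849822 -0.27745017  0.11274687] [7.06788781e-01 7.07424590e-01 1.64980590e-04 2.05552103e-04]
off [-0.0322  0.0011  0.179 ]
off [-0.0322  0.0011  0.231 ]
```

Call:
play_rows(offset=[[-0.031, 0.001, 0.1], [-0.031, 0.001, 0.17], [-0.031, 0.001, 0.195], [-0.031, 0.001, 0.215], [-0.031, 0.001, 0.23], [-0.031, 0.001, 0.234], [-0.031, 0.001, 0.234], [-0.031, 0.001, 0.234]], turn=[[0, 0, 0], [0, 0, 0], [0, 0, 0], [0, 0, 0], [0, 0, 0], [0, 0, 0], [0, 0, 0], [0, 0, 0]], claw=[0, 0, 0, 0, 0, 0, 0, 0])

```text
clock: 32.85
eef_pos: [0.6387, -0.2856, 0.0561]
tool_rot: [0.707, 0.707, 0.001, 0.001]
wrist_force: [-6.7, 4.3, 14.7]
grip_width: 0.0003
grip_force: 7.1
```

Call:
play_rows(offset=[[0, 0, -0.1], [0, 0, -0.25], [0, 0, -0.45], [0, 0, -0.6], [-0.15, 0, -0.7], [-0.3, 0, -0.7], [-0.3, 0, -0.7], [-0.3, 0, -0.7]], turn=[[0, 0, 0], [0, 0, 0], [0, 0, 0], [0, 0, 0], [0, 0, 0], [0, 0, 0], [0, 0, 0], [0, 0, 0]], claw=[0, 0, 0, 0, 0, 0, 0, 0])

```text
clock: 33.65
eef_pos: [0.6382, -0.3621, 0.2293]
tool_rot: [0.708, 0.707, 0.0, 0.001]
wrist_force: [0.3, 1.2, 0.5]
grip_width: -0.0001
grip_force: 0.0
```

```bash
python3 - <<'E'
from h import *
t=ctrl.grab_frame("top");sc=ctrl.grab_frame("scene");cv2.imwrite("pics/fin.png",np.hstack([t[100:400,90:490],sc[110:410,100:500]]))
s=ctrl.read_state();print(s["eef_pos"],s["wrist_force"])
E
```

```text
[ 0.63891203 -0.35971813  0.22873645] [-0.80175392  0.32348236  2.01735234]
```

View pics/fin.png

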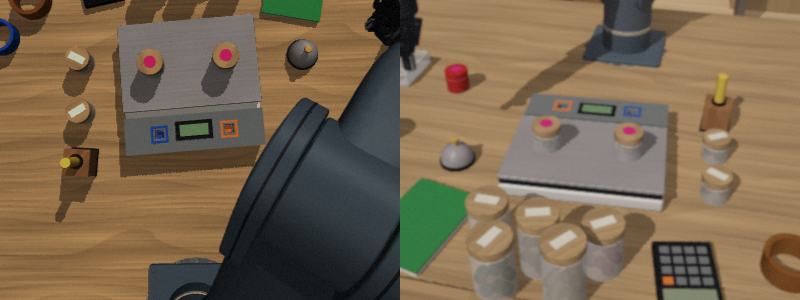

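Everything is in place: both jars are on the plate, the stylus is home and the arm is clear.

```bash
python3 -c "
from workcell import ctrl
print(ctrl.job_done())"
```

```text
the job is handed in; nothing more can be done
None
```

I handed the job in at about 34 s: zero key pressed on the empty scale, both pink-dot jars on the platform, save key pressed, stylus back in its stand, then the bell pressed to its stop; no verdict came back.

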